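Shut and bolt the hatch of a feed hopper

ROBOT

A 6-joint arm with a two-finger parallel gripper is mounted at the origin on a cart in front of the work surface, level with it; the furniture and walls round the work are solid. World frame = base frame: x ahead of the robot, y to its left, z up, the work surface at z = 0. Lengths are in mm, angles in degrees, forces in N, time in s.
With the tool pointing down it reaches from about 300 to 850 mm from the base axis. Payload 4.2 kg.
Tool frame: the origin (TCP) lies midway between the tips of the shut fingers; the grasp point (between the pads) lies 19 mm behind it (env.grip_point_offset is the distance from the TCP to the grasp point, in mm); z points along the fingers, x is the direction in which the jaws open and shut, and the axes are right-handed (so a half turn about z gives the same grasp; the last joint's range is limited). The gripper opens to 91 mm and grips with 3 to 60 N. Pads are 32 mm wide; open, the fingers measure 118 mm over their backs; the gripper's body (76 mm by 178 mm) begins 60 mm behind the grasp point.
Start: joints at [65.947, 18.312, 89.639, -0, 72.044, -1.146], TCP at [223.814, 529.672, 190.276] pointing down, gripper open.
Joint ranges: [-177.97, 177.97], [-48.28, 115.42], [12.27, 149.76], [-77.06, 257.06], [2.81, 150.46], [-146.56, 146.56]. Speed limits (degrees/s): [147.25, 147.25, 180, 180, 180, 180].

INTERFACE

Orientations are given as [roll, pitch, yaw] about the fixed x, y, z axes, in that order (R = Rz(yaw) Ry(pitch) Rx(roll)).
In Python, from workcell import env gives the robot as it stands.
- The arm moves only by the shell command python3 -m pendant 'ROWS' [FORCE]. ROWS is JSON, a list of rows, each an object with "xyz": the shift along the tool's x, y, z in m, a list of three; "roll": the turn about the tool's z in degrees; "jaw": the closure, from 0 (fully open) to 1 (shut). A call has exactly 8 rows; each row is the pose to reach, as a shift and turn from the pose commanded when the call began, along the tool's axes at that moment; what a row does not reach only later rows make up. A row lasts 1/8 s, in which the tool goes at most 62.5 mm and 10.7 degrees, less where a joint would pass 70% of its speed; a pose out of reach is approached as far as the arm can. A call with a gripper value outside its range is refused whole. The fingers move at their own pace and stop on an object; FORCE is the grip in N (left out, the last holds). Time passes only in rows, so rows that repeat a pose let the fingers close, or fill a call up. It gives the time, the measured TCP pose, the force and the opening at its end, in the units of the state.
- env.state(): the state, without advancing time (a new reading comes with each control period).
- env.grab_frame(name): name is "side" or "top"; returns (picture, depth): 384x512x3 uint8, blue, green, red; 384x512 float32, mm along the optical axis (not along the pixel's ray), 0 where there is no reading.
- env.camera_params(name): a dict with "camera_matrix" (3x3 intrinsics, pixels), "D" ([k1, k2, p1, p2, k3] as OpenCV has them; the pictures are not rectified), "cam_to_world" (4x4, takes a point from camera to world coordinates). Camera axes: x right, y up, looking along -z (the intrinsics and any distortion apply to the point x, -y, -z); pixel columns grow to the right and rows downward; lengths in mm; the calibration is good to about 2 mm. A picture is of the moment at which its call begins. camera_params takes no time and is no camera call.
- env.job_done(): hands the job in, once; it reports no verdict.
The state is a dict: "time_s": time; "qpos": joint angles; "qvel": joint speeds; "effort": joint torques, N m; "ee_pos": TCP position; "ee_rot": TCP orientation; "force": force on the tool from outside, world axes, zero at the start; "torque": the same for the moment, N m; "gripper_width": finger opening in mm.
Only numpy, scipy, OpenCV 4.12 (cv2) and the standard library are available. Lean on these libraries where they do the work, as an engineer would, in place of code of your own. Each camera call takes 0.05 s, during which the arm holds its last target. There are 200 camera calls.

TASK

The sliding hatch of the feed hopper stands open, but its bolt has been shot too early and is in the way. Lift the bolt's handle out of its notch, draw the bolt fully back and drop the handle into the rear notch; then slide the hatch fully shut and lock it: shoot the bolt fully home through the hatch's staple and drop its handle into the first notch. Do not shift or knock over the jar, the tub and the spray bottle that stand round the hopper, and let go of everything at the end.

Things in the scene. Friction and masses are not known exactly. Their poses are not given: they have to be found in the camera images.
- hopper: Fixed plywood feed hopper, 200 deep (x), 270 wide (y). Origin on the bench, middle of its front foot; x to its back, y to its left, z up. Its front slopes at 30 deg: it begins 60 above the origin and rises to the back (up-slope = (0.866,0,0.5), outward normal = (-0.5,0,0.866) in its axes). The hatch is left on the slope, the barrel bolt right. Rails beside the hatch are 11 high.
- canopy_lip (a point): Middle of the lower front edge of the wooden rain canopy that overhangs the slope, 290 wide, 12 thick; 85 behind the hopper's origin and 282 above the bench, close above the bolt. It bars a vertical gripper: come in tilted towards the robot, about along the slope's outward normal.
- bolt_case (a point): Fixed point on the rod's axis (rod 12 thick, along the hopper's y), where the handle's stem stands when the bolt is fully shot; 120 up-slope of the slope's lower edge, 18 above the sloping face, 45 right of the hopper's middle. The slotted steel casing round the rod is 22 wide, stands 29 above the face, and reaches from 18 left to 72 right of this point.
- bolt_knob (a point): Centre of the bolt handle's knob: plain dark steel cylinder, 16 thick, 24 long, on an 8 thick stem square to the rod; this point is 40 from the rod's axis. Dropped, the handle leans down-slope, 65 deg from the slope's normal (point 36 down-slope of the axis, 35 above the face); lifted square to the face the point is 58 above it.
- bolt (a joint): Slide of the bolt (m): 0 = fully shot, to the hopper's left (+y), its rod through the staple line; 0.050 = fully drawn back, to the hopper's right (-y). Stops at both ends; friction about 1 N. It can slide only with its handle lifted.
- handle (a joint): Turn of the handle about the rod (rad): 0 = dropped fully into a notch; 1.13 = square to the face, middle of the long slot; 1.25 = stop. Between the notches the casing wall holds it above about 0.95; it can drop only within 3 mm of either end of the slide, and falls by its own weight.
- hatch_knob (a point): Grasp point on the hatch's wooden knob, 19 in diameter, standing square on the hatch and reaching 50 above the hopper's face; this point is 37 above the face and 29 above the hatch. With the hatch shut it lies 55 up-slope from the face's lower edge and 46 left of the hopper's middle.
- hatch (a joint): Slide of the hatch up the slope (m): 0 = fully shut on its lower stop, 0.080 = wide open. Stays where left; 1 to 5 N moves it. Near its upper right corner is a steel staple, 18 wide inside, 34 high, through which the rod passes when the hatch is shut; with the bolt shot, the staple's leg meets the rod and the hatch stops 19 mm short.
- jar_mid (a point): Bystander: closed jar of hardware with a flat lid, 64 in diameter, 88 high, upright; point at its centre, half-way up. In front of the hopper.
- tub_mid (a point): Bystander: squarish lidded screw tub, 85 x 85, 64 high; point at its centre, half-way up. In front of the hopper.
- bottle_mid (a point): Bystander: pump spray bottle, 58 in diameter, 177 high, upright; point at its centre, half-way up. Beside the hopper on its left.

How it is judged (in metres and radians):
On the way, in this order (a step that is already met when the one before it is completed fails the run):
1. the bolt is drawn fully back with its handle dropped in the rear notch (value of joint bolt above 0.045 m and value of joint handle below 0.25 rad), for 0.2 s.
2. the hatch is slid fully shut while the bolt stays back (value of joint hatch below 0.003 m and value of joint bolt above 0.045 m), for 0.2 s.
At the end, for the whole second after the job is handed in: The hatch is shut within 4 mm, the bolt is shot through its staple within 5 mm of its stop, its handle lies dropped in the first notch (within 0.25 rad), at rest and released (value of joint bolt below 0.005 m and value of joint handle below 0.25 rad and value of joint hatch below 0.004 m and velocity of joint handle between -0.05 and 0.05 rad/s); the robot touches nothing.
It fails at once if the jar, the tub or the spray bottle is shifted by more than 25 mm (distance of any of jar_mid, tub_mid, bottle_mid from where it was at the start of the episode above 0.025 m).
It fails at once if the jar, the tub or the spray bottle is tipped over (angle between any of jar_mid, tub_mid, bottle_mid's own z axis and vertical above 0.4 rad).
It also fails if it takes over 54 s, if anything falls off the work surface, if the arm or the gripper's body presses on something with over 40 N, if the wrist force passes 120 N, or if a joint passes its speed limit or range.

## Working session

There is one attempt and no reset: what is moved stays moved. The work goes in short steps, Python scripts to look and compute and a shell command to move; the robot and the scene stay as the last step left them, time stands still between calls to the robot, and variables do not carry over. Pictures are saved under pics/ and viewed, about 8 in all and at most 12, crops included, and the job is handed in when it is done.

```bash
ls; mkdir -p pics
cat > h.py <<'E'
import numpy as np, cv2
from workcell import env
def cam(n):
    p=env.camera_params(n); return np.array(p["camera_matrix"],float),np.array(p["D"],float),np.array(p["cam_to_world"],float)
def pts(n,uv,depth):
    K,D,T=cam(n); uv=np.asarray(uv,float).reshape(-1,1,2)
    n2=cv2.undistortPoints(uv,K,D).reshape(-1,2); d=np.asarray(depth,float).reshape(-1,1)
    c=np.hstack([n2[:,:1]*d,-n2[:,1:]*d,-d]); return c@T[:3,:3].T+T[:3,3]
def proj(n,P):
    K,D,T=cam(n); c=(np.atleast_2d(P)-T[:3,3])@T[:3,:3]; c=c*[1,-1,-1]
    return cv2.projectPoints(c.reshape(-1,1,3),np.zeros(3),np.zeros(3),K,D)[0].reshape(-1,2)
def cloud(n,d):
    v,u=np.mgrid[:384,:512]; return pts(n,np.stack([u,v],-1).reshape(-1,2),d.ravel()).reshape(384,512,3)
E
python3 - <<'E'
from h import *
for n in("side","top"):
    im,d=env.grab_frame(n); np.savez(f"{n}0.npz",im=im,d=d)
    cv2.imwrite(f"pics/{n}0.png",cv2.resize(im,(800,600),interpolation=cv2.INTER_CUBIC))
    K,D,T=cam(n); print(n,K[0,0],T.round(2).tolist())
print(env.state(),env.grip_point_offset)
E
```

```text
pics
side 463.78463422184416 [[1.0, 0.06, -0.05, 487.55], [-0.08, 0.67, -0.74, -757.44], [-0.02, 0.74, 0.67, 755.2], [0.0, 0.0, 0.0, 1.0]]
top 486.74062967654885 [[0.22, 0.93, -0.28, 227.93], [-0.97, 0.21, -0.07, -204.55], [-0.0, 0.28, 0.96, 1293.46], [0.0, 0.0, 0.0, 1.0]]
{'time_s': 0.1, 'qpos': array([ 6.59473941e+01,  1.83489619e+01,  8.96982232e+01, -3.11428318e-03,
        7.20443042e+01, -1.14673068e+00]), 'qvel': array([-0.01732744, -0.0213208 , -0.1987512 ,  0.01842531, -0.00177942,
        0.0456059 ]), 'effort': array([-7.03416135e-04, -4.13328910e+01, -2.32510597e+01,  7.27983378e-02,
        4.22100176e-02, -5.47988475e-05]), 'ee_pos': array([223.62847865, 529.20928455, 189.50260675]), 'ee_rot': array([1.79998870e+02, 9.15302560e-02, 6.70950864e+01]), 'force': array([-0.80892664, -0.48323892, -0.35055993]), 'torque': array([ 0.01202556,  0.02096256, -0.04081684]), 'gripper_width': 91.31333362730555} 18.8
```

View pics/side0.png

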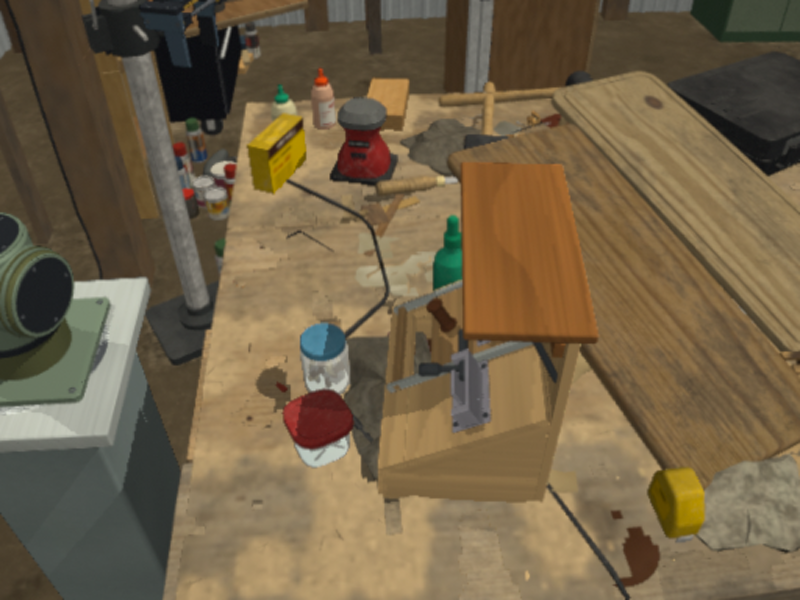

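View pics/top0.png

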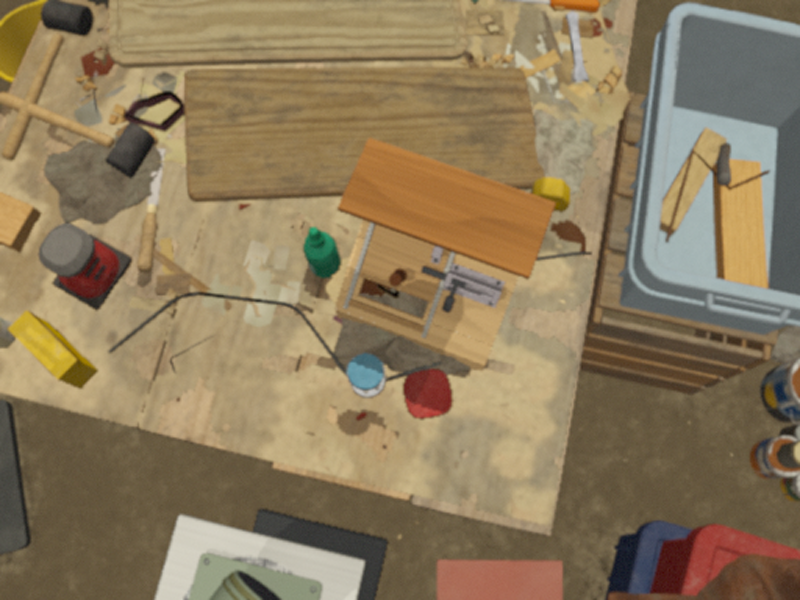

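The side view shows the bolt knob at about (430,369), the hatch knob at (440,315), the canopy at (460-595,165-340) and the casing at (470,390). In the top view they are: knob (449,302), hatch knob (398,277), casing (470,283), canopy front edge from (342,208) to (530,275), jar (366,372), tub (428,393) and bottle (320,252).

Run:
```python
from h import *
S=1.5625
C={}
for n in("side","top"):
    z=np.load(f"{n}0.npz"); C[n]=(z["im"],z["d"],cloud(n,z["d"]))
# canopy
for n in C:
    im,d,P=C[n]; hsv=cv2.cvtColor(im,cv2.COLOR_BGR2HSV)
    m=((hsv[...,0]<16)&(hsv[...,1]>150)&(P[...,2]>265)&(P[...,2]<420)&(d>0)).astype(np.uint8)
    k,l,s,c=cv2.connectedComponentsWithStats(m); j=1+s[1:,4].argmax(); mm=(l==j)
    Q=P[mm]; c0=Q.mean(0); u,_,vt=np.linalg.svd(Q-c0,full_matrices=False)
    r=cv2.minAreaRect(Q[:,:2].astype(np.float32)); print(n,s[j],c0.round(1),"norm",vt[2].round(3),"rect",r,cv2.boxPoints(r).round().tolist(), "z rng",np.percentile(Q[:,2],[2,50,98]).round(1))
    for name,uv in dict(side=dict(knob=(430,369),hk=(440,312),case=(470,395),jar=(323,338),tub=(318,415),bot=(450,270),slope=(430,430)),top=dict(knob=(449,302),hk=(398,275),case=(470,283),jar=(366,368),tub=(428,390),bot=(318,245),slope=(460,335)))[n].items():
        a,b=np.round(np.array(uv)/S).astype(int); print("  ",name,P[b,a].round(1),hsv[b,a])
# slope plane: below-right area
im,d,P=C["side"]
Q=P[int(420/S):int(445/S),int(405/S):int(440/S)].reshape(-1,3); c0=Q.mean(0); vt=np.linalg.svd(Q-c0)[2]; nn=vt[2]*np.sign(vt[2][2]); print("slope n",nn.round(3),c0.round(1),"yaw",np.degrees(np.arctan2(-nn[1],-nn[0])))
for n in C:
    im=C[n][0]; a=(240,90,390,340) if n=="side" else (190,80,370,270)
    cr=im[a[1]:a[3],a[0]:a[2]]
    k=min(800/cr.shape[1],600/cr.shape[0]); cv2.imwrite(f"pics/{n}_crop.png",cv2.resize(cr,None,fx=k,fy=k,interpolation=cv2.INTER_CUBIC)); print(n,k)
```

```text
side [ 295  104   88  125 8710] [ 658.6 -196.5  294.8] norm [ 0.004 -0.005  1.   ] rect ((662.8182983398438, -169.76364135742188), (290.55255126953125, 122.15072631835938), 81.72557830810547) [[581.0, -305.0], [702.0, -322.0], [744.0, -35.0], [623.0, -17.0]] z rng [288.2 295.2 296.9]
   knob [ 567.  -205.2  138.7] [90 10 51]
   hk [ 590.9 -117.3  142. ] [ 11 167  58]
   case [ 605.2 -256.   147.7] [150   6  80]
   jar [443.1 -92.8  87.3] [ 98 125 155]
   tub [ 434.1 -198.2   59.4] [  1 177  98]
   bot [621.3   5.1 104.6] [ 79 206  88]
   slope [ 561.9 -257.6   94.3] [ 18 123 166]
top [ 217   89  138   89 5298] [ 658.9 -170.6  294.4] norm [-0.004  0.     1.   ] rect ((662.794189453125, -169.50930786132812), (287.62445068359375, 122.52836608886719), 81.93453979492188) [[582.0, -303.0], [703.0, -320.0], [744.0, -36.0], [622.0, -19.0]] z rng [290.4 294.4 298.2]
   knob [ 227.9 -204.5 1293.5] [ 0  0 64]
   hk [ 589.1 -116.5  155.5] [ 11 166  83]
   case [ 605.  -229.6  145.2] [  5  19 148]
   jar [444.3 -95.2  87.1] [ 96  95 164]
   tub [ 436.5 -200.9   60.7] [  2 177 128]
   bot [616.8  23.  133.1] [ 76 185  76]
   slope [ 535.9 -231.1   78.2] [ 19 108 198]
slope n [0.051 0.786 0.616] [ 552.1 -256.4   92.6] yaw -93.69347896054833
side 2.4
top 3.1578947368421053
```

The canopy comes out 290 wide with its top at z ≈ 294.5, so its lower edge is at 282, as given. That puts the hopper origin near (518,-149) with yaw ≈ -8.2°. The rows as described only allow roll, so before planning I'll check what the pendant itself says about tilt.

View pics/side_crop.png

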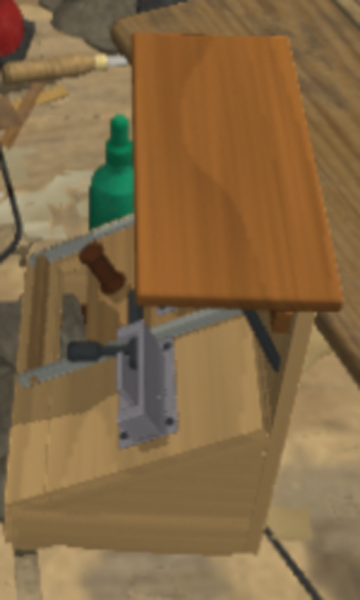

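View pics/top_crop.png

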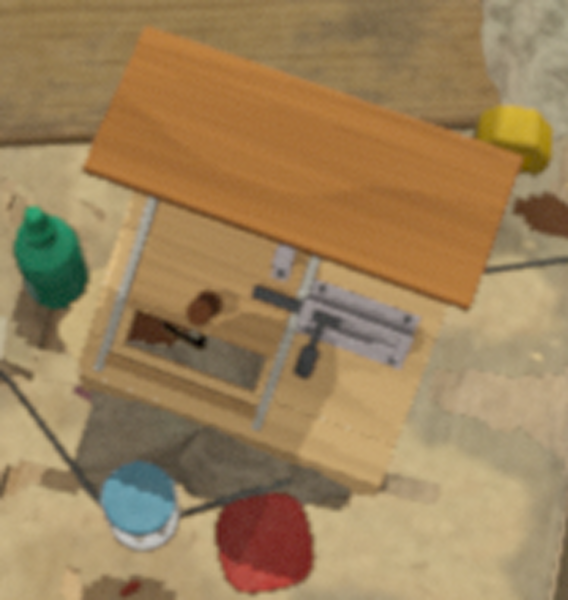

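The pendant offers only shift, roll and jaw, so the tool's tilt can't be commanded directly. The knob's shape and depth agree with my pose estimate. I'll go up in front of the hopper with the jaws along its y (roll ≈ -14.7°), then look at how much clearance the gripper really has.

```bash
python3 -m pendant '[{"xyz":[-0.04,0.03,-0.04],"roll":0,"jaw":0},{"xyz":[-0.08,0.06,-0.08],"roll":-2,"jaw":0},{"xyz":[-0.12,0.10,-0.11],"roll":-4,"jaw":0},{"xyz":[-0.16,0.14,-0.14],"roll":-6,"jaw":0},{"xyz":[-0.20,0.18,-0.16],"roll":-8,"jaw":0.2},{"xyz":[-0.24,0.22,-0.18],"roll":-10,"jaw":0.3},{"xyz":[-0.28,0.26,-0.20],"roll":-12,"jaw":0.4},{"xyz":[-0.32,0.30,-0.21],"roll":-14,"jaw":0.5}]' 40
```

```text
time_s: 1.1
ee_pos: [376.1, 116.4, 401.2]
ee_rot: [179.9, -0.0, 81.2]
force: [0.6, 0.2, 0.1]
gripper_width: 54.1
```

```bash
python3 -m pendant '[{"xyz":[-0.02,0.04,-0.04],"roll":0,"jaw":0.5},{"xyz":[-0.04,0.08,-0.08],"roll":0,"jaw":0.5},{"xyz":[-0.06,0.12,-0.12],"roll":0,"jaw":0.5},{"xyz":[-0.08,0.17,-0.16],"roll":0,"jaw":0.5},{"xyz":[-0.10,0.21,-0.20],"roll":0,"jaw":0.5},{"xyz":[-0.12,0.26,-0.24],"roll":0,"jaw":0.5},{"xyz":[-0.14,0.31,-0.27],"roll":0,"jaw":0.5},{"xyz":[-0.16,0.36,-0.30],"roll":0,"jaw":0.5}]' 40; python3 -c "
from h import *
s=env.state();print(s['qpos'].round(1),s['ee_pos'].round(1),s['ee_rot'].round(2))
im,d=env.grab_frame('side');np.savez('s1.npz',im=im,d=d);cv2.imwrite('pics/s1.png',im)"
```

```text
time_s: 2.1
ee_pos: [603.0, -63.7, 586.6]
ee_rot: [177.9, -0.1, 81.1]
force: [-1.1, 0.6, 0.2]
gripper_width: 45.6
[-7.100e+00  2.990e+01  1.230e+01  1.000e-01  1.358e+02 -8.820e+01] [603.  -63.7 586.6] [ 1.7794e+02 -1.1000e-01  8.1080e+01]
```

View pics/s1.png

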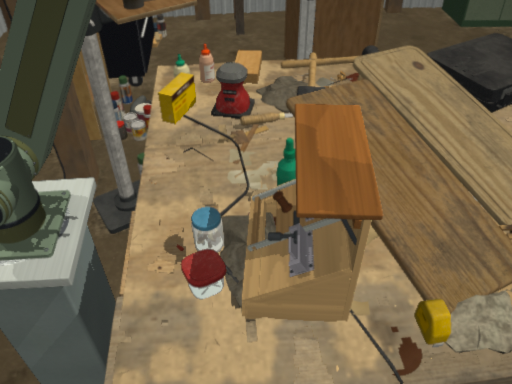

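The picture shows the forearm high at left with the scene unchanged. At the reach limit (J3 at its stop) the arm gave up orientation and the fingers tilted outward by 2°, which is the direction I need. I'll push further past the reach limit and see whether the tilt persists.

```bash
python3 -m pendant '[{"xyz":[0,0.04,-0.04],"roll":0,"jaw":0.5},{"xyz":[0,0.08,-0.08],"roll":0,"jaw":0.5},{"xyz":[0,0.12,-0.12],"roll":0,"jaw":0.5},{"xyz":[0,0.16,-0.16],"roll":0,"jaw":0.5},{"xyz":[0,0.20,-0.20],"roll":0,"jaw":0.5},{"xyz":[0,0.24,-0.24],"roll":0,"jaw":0.5},{"xyz":[0,0.24,-0.24],"roll":0,"jaw":0.5},{"xyz":[0,0.24,-0.24],"roll":0,"jaw":0.5}]' 40; python3 -c "
from h import *
s=env.state();print(s['qpos'].round(1),s['ee_pos'].round(1),s['ee_rot'].round(2))"
```

```text
time_s: 3.15
ee_pos: [631.3, -73.8, 574.3]
ee_rot: [176.0, -0.2, 81.1]
force: [-1.0, 0.3, -0.5]
gripper_width: 45.7
[-7.800e+00  3.110e+01  1.230e+01  1.000e-01  1.326e+02 -8.880e+01] [631.3 -73.8 574.3] [176.01  -0.19  81.1 ]
```

```bash
python3 -m pendant '[{"xyz":[0,-0.03,0.03],"roll":0,"jaw":0.5},{"xyz":[0,-0.06,0.06],"roll":0,"jaw":0.5},{"xyz":[0,-0.06,0.06],"roll":0,"jaw":0.5},{"xyz":[0,-0.06,0.06],"roll":0,"jaw":0.5},{"xyz":[0,0.0,0.0],"roll":0,"jaw":0.5},{"xyz":[0,0.06,-0.06],"roll":0,"jaw":0.5},{"xyz":[0,0.12,-0.12],"roll":0,"jaw":0.5},{"xyz":[0,0.18,-0.18],"roll":0,"jaw":0.5}]' 40; python3 -c "
from h import *
s=env.state();print(s['qpos'].round(1),s['ee_pos'].round(1),s['ee_rot'].round(2))"
```

```text
time_s: 4.15
ee_pos: [564.9, -68.7, 621.5]
ee_rot: [176.0, -0.2, 81.1]
force: [2.1, -0.3, -0.4]
gripper_width: 45.4
[ -8.2  26.4  12.3   0.2 137.3 -89.1] [564.9 -68.7 621.5] [175.98  -0.19  81.08]
```

The tilt persists: it is still 4° after backing off and coming out again. I'll command further beyond reach, radially from the shoulder, and see how much tilt one call adds.

```bash
python3 -m pendant '[{"xyz":[0,1.1,-0.8],"roll":0,"jaw":0.5},{"xyz":[0,1.1,-0.8],"roll":0,"jaw":0.5},{"xyz":[0,1.1,-0.8],"roll":0,"jaw":0.5},{"xyz":[0,1.1,-0.8],"roll":0,"jaw":0.5},{"xyz":[0,1.1,-0.8],"roll":0,"jaw":0.5},{"xyz":[0,1.1,-0.8],"roll":0,"jaw":0.5},{"xyz":[0,1.1,-0.8],"roll":0,"jaw":0.5},{"xyz":[0,1.1,-0.8],"roll":0,"jaw":0.5}]' 40; python3 -c "
from h import *
s=env.state();print(s['qpos'].round(1),s['ee_pos'].round(1),s['ee_rot'].round(2))"
```

```text
time_s: 5.15
ee_pos: [657.0, -89.4, 568.5]
ee_rot: [173.2, -0.3, 81.1]
force: [0.2, -0.0, -0.8]
gripper_width: 45.4
[ -8.9  31.8  12.3   0.3 129.1 -89.8] [657.  -89.4 568.5] [173.15  -0.25  81.11]
```

```bash
python3 -m pendant '[{"xyz":[0,1.3,-0.6],"roll":0,"jaw":0.5},{"xyz":[0,1.3,-0.6],"roll":0,"jaw":0.5},{"xyz":[0,1.3,-0.6],"roll":0,"jaw":0.5},{"xyz":[0,1.3,-0.6],"roll":0,"jaw":0.5},{"xyz":[0,1.3,-0.6],"roll":0,"jaw":0.5},{"xyz":[0,1.3,-0.6],"roll":0,"jaw":0.5},{"xyz":[0,1.3,-0.6],"roll":0,"jaw":0.5},{"xyz":[0,1.3,-0.6],"roll":0,"jaw":0.5}]' 40; python3 -c "
from h import *
s=env.state();print(s['qpos'].round(1),s['ee_pos'].round(1),s['ee_rot'].round(2))"
```

```text
time_s: 6.15
ee_pos: [758.4, -109.8, 492.7]
ee_rot: [170.6, -0.3, 81.1]
force: [0.6, 0.4, 0.7]
gripper_width: 45.6
[ -9.3  38.5  12.3   0.4 119.8 -90.1] [ 758.4 -109.8  492.7] [170.63  -0.28  81.11]
```

```bash
python3 -m pendant '[{"xyz":[0,1.2,-0.9],"roll":0,"jaw":0.5},{"xyz":[0,1.2,-0.9],"roll":0,"jaw":0.5},{"xyz":[0,1.2,-0.9],"roll":0,"jaw":0.5},{"xyz":[0,1.2,-0.9],"roll":0,"jaw":0.5},{"xyz":[0,1.2,-0.9],"roll":0,"jaw":0.5},{"xyz":[0,1.2,-0.9],"roll":0,"jaw":0.5},{"xyz":[0,1.2,-0.9],"roll":0,"jaw":0.5},{"xyz":[0,1.2,-0.9],"roll":0,"jaw":0.5}]' 40; python3 -c "
from h import *
s=env.state();print(s['qpos'].round(1),s['ee_pos'].round(1),s['ee_rot'].round(2))"
```

```text
time_s: 7.15
ee_pos: [768.5, -114.8, 501.6]
ee_rot: [167.9, -0.3, 81.1]
force: [-0.2, 0.1, -0.5]
gripper_width: 45.5
[ -9.5  38.   12.3   0.5 117.6 -90.4] [ 768.5 -114.8  501.6] [167.94  -0.31  81.12]
```

```bash
for i in 1; do python3 -m pendant '[{"xyz":[0,1.2,-0.9],"roll":0,"jaw":0.5},{"xyz":[0,1.2,-0.9],"roll":0,"jaw":0.5},{"xyz":[0,1.2,-0.9],"roll":0,"jaw":0.5},{"xyz":[0,1.2,-0.9],"roll":0,"jaw":0.5},{"xyz":[0,1.2,-0.9],"roll":0,"jaw":0.5},{"xyz":[0,1.2,-0.9],"roll":0,"jaw":0.5},{"xyz":[0,1.2,-0.9],"roll":0,"jaw":0.5},{"xyz":[0,1.2,-0.9],"roll":0,"jaw":0.5}]' 40;  python3 -m pendant '[{"xyz":[0,1.2,-1.0],"roll":0,"jaw":0.5},{"xyz":[0,1.2,-1.0],"roll":0,"jaw":0.5},{"xyz":[0,1.2,-1.0],"roll":0,"jaw":0.5},{"xyz":[0,1.2,-1.0],"roll":0,"jaw":0.5},{"xyz":[0,1.2,-1.0],"roll":0,"jaw":0.5},{"xyz":[0,1.2,-1.0],"roll":0,"jaw":0.5},{"xyz":[0,1.2,-1.0],"roll":0,"jaw":0.5},{"xyz":[0,1.2,-1.0],"roll":0,"jaw":0.5}]' 40; done
python3 - <<'E'
from h import *
from scipy.spatial.transform import Rotation as R
s=env.state();print(s['qpos'].round(1),s['ee_pos'].round(1),s['ee_rot'].round(2))
# refine hopper frame
yaw=np.radians(-8.2); H=np.array([[np.cos(yaw),-np.sin(yaw),0],[np.sin(yaw),np.cos(yaw),0],[0,0,1]]); O=np.array([517.8,-149.4,0])
W=lambda s_,h,y: O+H@np.array([.866*s_-.5*h,y,60+.5*s_+.866*h])
for nm,p in dict(case=W(120,29,-45),knob=W(84,35,-45),hk51=W(106,50,46),foot=O,lowL=W(0,0,135),lowR=W(0,0,-135)).items(): print(nm,p.round(1),[ (proj(n,p)[0]).round(1).tolist() for n in('side','top')])
for n in('side','top'):
    z=np.load(n+'0.npz'); im=z['im'];P=cloud(n,z['d']); Q=(P-O)@H; hsv=cv2.cvtColor(im,cv2.COLOR_BGR2HSV)
    m=(abs(Q[...,0]-55)<40)&(abs(Q[...,1]+45)<20)&(z['d']>0)
    hh=-.5*Q[...,0]+.866*(Q[...,2]-60); ss=.866*Q[...,0]+.5*(Q[...,2]-60)
    k=m&(hh>20)&(ss<105); print(n,'knob n',k.sum(),'s',np.percentile(ss[k],[3,50,97]).round(1),'h',np.percentile(hh[k],[3,50,97]).round(1),'y',np.percentile(Q[...,1][k],[3,50,97]).round(1))
    k=(hsv[...,0]<16)&(hsv[...,2]<110)&(abs(Q[...,1]-46)<20)&(hh>15)&(hh<60)&(ss>60)&(ss<150)
    print('  hatchknob',k.sum(),'s',np.percentile(ss[k],[3,50,97]).round(1),'h',np.percentile(hh[k],[3,50,97]).round(1),'y',np.percentile(Q[...,1][k],[3,50,97]).round(1))
    k=(Q[...,1]<-70)&(Q[...,1]>-125)&(ss>20)&(ss<90)&(abs(hh)<15); print('  face h',np.median(hh[k]).round(2),k.sum())
E
```

```text
time_s: 8.15
ee_pos: [769.7, -117.5, 520.3]
ee_rot: [165.2, -0.3, 81.1]
force: [-0.2, 0.2, 0.8]
gripper_width: 45.7
time_s: 9.15
ee_pos: [750.7, -116.3, 557.0]
ee_rot: [162.4, -0.3, 81.1]
force: [-0.5, -0.5, 0.4]
gripper_width: 45.8
[-10.   34.1  12.3   0.7 116.  -90.6] [ 750.7 -116.3  557. ] [162.44  -0.34  81.12]
case [ 599.9 -206.7  145.1] [[293.6, 232.9], [291.5, 181.0]]
knob [ 566.1 -201.8  132.3] [[274.2, 237.0], [286.5, 194.8]]
hk51 [ 590.5 -113.4  156.3] [[281.7, 193.2], [253.9, 175.1]]
foot [ 517.8 -149.4    0. ] [[246.7, 262.7], [261.2, 220.6]]
lowL [537.1 -15.8  60. ] [[250.4, 197.0], [213.5, 197.5]]
lowR [ 498.5 -283.    60. ] [[240.7, 300.9], [310.3, 233.8]]
side knob n 136 s [ 76.   88.5 103.3] h [28.8 38.5 46.3] y [-51.1 -47.3 -39.3]
  hatchknob 174 s [ 88.3  98.4 105.1] h [16.  38.7 52.3] y [38.  42.6 52.3]
  face h 0.37 842
top knob n 72 s [ 75.4  88.4 101.6] h [29.  38.4 45.4] y [-52.4 -45.4 -38.3]
  hatchknob 69 s [ 88.5  99.4 106.8] h [16.4 48.3 52. ] y [36.8 44.2 52.3]
  face h -0.99 574
```

```bash
cat >> h.py <<'E'
from scipy.spatial.transform import Rotation as Rt
yaw=np.radians(-8.2); H=Rt.from_euler('z',yaw).as_matrix(); O=np.array([517.8,-149.4,0])
def st():
    s=env.state(); p=np.array(s['ee_pos']); R=Rt.from_euler('xyz',s['ee_rot'],degrees=True).as_matrix(); return s,p,R
def go(*targets):
    "hopper-frame TCP targets -> tool shifts"
    s,p,R=st(); print('t',s['time_s'],'tcpH',(H.T@(p-O)).round(1),'toolzH',(H.T@R[:,2]).round(3),'F',(H.T@s['force']).round(1),'w',round(s['gripper_width'],1))
    for t in targets: print(t,'->',(R.T@(O+H@np.array(t,float)-p)/1000).round(4).tolist(),np.linalg.norm(O+H@np.array(t,float)-p).round())
def ang(r,deg,y,R,off=18.8):
    "TCP (hopper) so grip pt is at radius r on handle at deg from slope normal"
    a=np.radians(30+deg); g=np.array([94.9-r*np.sin(a),y,135.6+r*np.cos(a)]); return (g+off*(H.T@R[:,2])).round(1).tolist()
E
python3 -c "
from h import *
s,p,R=st(); g=ang(44,65,-45,R); print(g)
go([-10,-45,400],[24,-45,225],g)"
```

```text
[56.7, -45.0, 113.8]
t 9.15 tcpH [225.8  66.  557. ] toolzH [ 0.302  0.002 -0.953] F [-0.4 -0.5  0.4] w 45.8
[-10, -45, 400] -> [-0.1147, -0.2707, 0.0783] 304.0
[24, -45, 225] -> [-0.1153, -0.2911, 0.2554] 404.0
[56.7, -45.0, 113.8] -> [-0.1156, -0.2934, 0.3713] 487.0
```

```bash
python3 -m pendant '[{"xyz":[-0.02,-0.05,0.01],"roll":0,"jaw":0.5},{"xyz":[-0.04,-0.10,0.02],"roll":-0.7,"jaw":0.5},{"xyz":[-0.06,-0.15,0.03],"roll":-0.7,"jaw":0.5},{"xyz":[-0.08,-0.20,0.045],"roll":-0.7,"jaw":0.5},{"xyz":[-0.10,-0.25,0.06],"roll":-0.7,"jaw":0.5},{"xyz":[-0.115,-0.28,0.10],"roll":-0.7,"jaw":0.5},{"xyz":[-0.115,-0.288,0.15],"roll":-0.7,"jaw":0.5},{"xyz":[-0.115,-0.29,0.20],"roll":-0.7,"jaw":0.5}]' 40; python3 -c "
from h import *
s,p,R=st(); go([24,-45,225],ang(44,65,-45,R))"
```

```text
time_s: 10.15
ee_pos: [519.0, -195.2, 277.3]
ee_rot: [162.4, -0.1, 81.7]
force: [-0.5, -1.1, 1.6]
gripper_width: 45.4
t 10.15 tcpH [  7.7 -45.1 277.3] toolzH [ 0.303  0.001 -0.953] F [-0.4 -1.2  1.6] w 45.4
[24, -45, 225] -> [0.0001, -0.0004, 0.0548] 55.0
[56.8, -45.0, 113.8] -> [-0.0001, -0.0028, 0.1707] 171.0
```

```bash
python3 -m pendant '[{"xyz":[0,-0.001,0.05],"roll":0,"jaw":0.5},{"xyz":[0,-0.002,0.10],"roll":0,"jaw":0.5},{"xyz":[0,-0.003,0.14],"roll":0,"jaw":0.5},{"xyz":[0,-0.003,0.16],"roll":0,"jaw":0.5},{"xyz":[0,-0.003,0.17],"roll":0,"jaw":0.5},{"xyz":[0,-0.003,0.17],"roll":0,"jaw":1},{"xyz":[0,-0.003,0.17],"roll":0,"jaw":1},{"xyz":[0,-0.003,0.17],"roll":0,"jaw":1}]' 25; python3 -c "
from h import *
s,p,R=st(); go(*[ang(44,d,-45,R) for d in (65,45,30,15,2)])
im,d=env.grab_frame('side');np.savez('s2.npz',im=im,d=d);cv2.imwrite('pics/s2.png',cv2.resize(im[130:330,180:430],None,fx=3,fy=3,interpolation=cv2.INTER_CUBIC))"
```

```text
time_s: 11.15
ee_pos: [568.2, -201.8, 116.3]
ee_rot: [162.3, -0.1, 81.8]
force: [-1.1, 1.3, 1.5]
gripper_width: 18.4
t 11.15 tcpH [ 57.3 -44.6 116.3] toolzH [ 0.304  0.001 -0.953] F [-1.3  1.1  1.5] w 18.4
[56.8, -45.0, 113.9] -> [-0.0004, -0.0012, 0.0021] 2.0
[58.1, -45.0, 129.1] -> [-0.0003, 0.0046, -0.012] 13.0
[62.5, -45.0, 139.7] -> [-0.0003, 0.012, -0.0207] 24.0
[69.5, -45.0, 148.8] -> [-0.0003, 0.0215, -0.0273] 35.0
[77.3, -45.0, 155.0] -> [-0.0003, 0.0308, -0.0308] 44.0
```

View pics/s2.png

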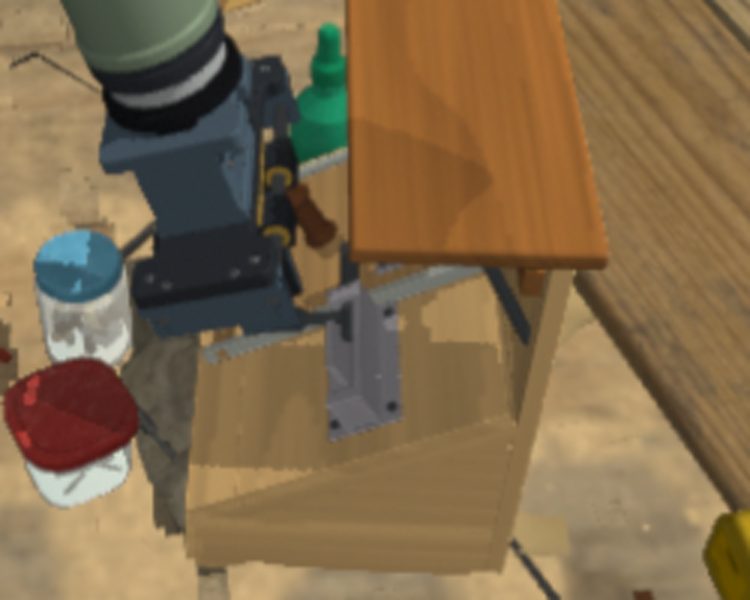

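The picture shows the fingers closed round the bolt knob (about (310,320) in the crop), the body well clear of the canopy, and the jar and tub standing untouched. Next I'll lift the handle along its arc.

```bash
python3 -m pendant '[{"xyz":[0,0,0],"roll":0,"jaw":1},{"xyz":[0,0.001,-0.006],"roll":0,"jaw":1},{"xyz":[0,0.005,-0.012],"roll":0,"jaw":1},{"xyz":[0,0.009,-0.017],"roll":0,"jaw":1},{"xyz":[0,0.014,-0.0225],"roll":0,"jaw":1},{"xyz":[0,0.020,-0.0265],"roll":0,"jaw":1},{"xyz":[0,0.026,-0.0295],"roll":0,"jaw":1},{"xyz":[0,0.030,-0.031],"roll":0,"jaw":1}]' 25; python3 -c "
from h import *
s,p,R=st(); go(ang(44,2,-45,R),ang(44,2,-95,R))
im,d=env.grab_frame('side');P=(cloud('side',d)-O)@H
cv2.imwrite('pics/s3.png',cv2.resize(im[130:330,180:430],None,fx=3,fy=3,interpolation=cv2.INTER_CUBIC))"
```

```text
time_s: 12.2
ee_pos: [587.3, -204.4, 154.0]
ee_rot: [162.4, -0.1, 81.8]
force: [0.1, 0.8, 0.4]
gripper_width: 0.4
t 12.2 tcpH [ 76.7 -44.6 154. ] toolzH [ 0.302  0.002 -0.953] F [-0.   0.8  0.4] w 0.4
[77.3, -45.0, 155.0] -> [-0.0004, 0.0009, -0.0008] 1.0
[77.3, -95.0, 155.0] -> [-0.0504, 0.0009, -0.0009] 50.0
```

View pics/s3.png

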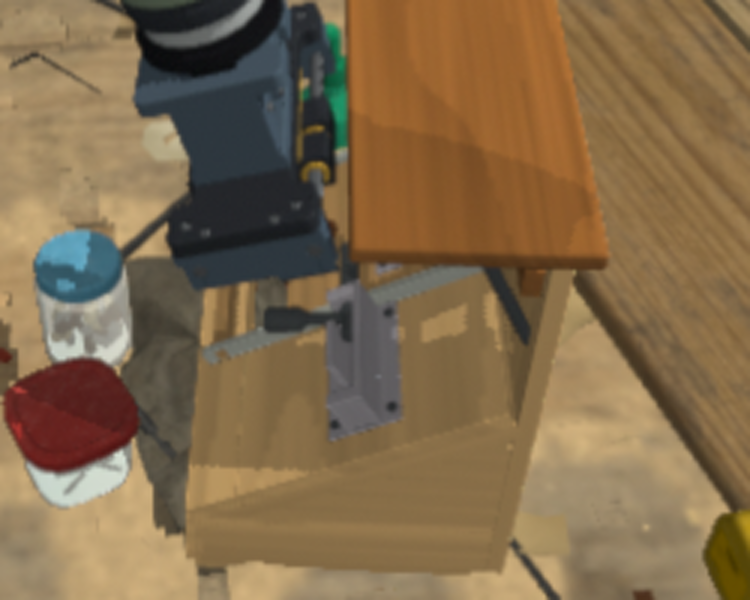

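The handle stayed down (knob at about (285,320)) and the fingers are shut and empty, so the grip slipped or missed. I'll check where the fingertips appear against where they should be.

```bash
python3 -c "
from h import *
s,p,R=st()
f=lambda P:((proj('side',P)-[180,130])*3).round().tolist()
print('tcp',f(p),'grip',f(p-19*R[:,2]),'body',f(p-79*R[:,2]),'+y16',f(p+16*R[:,1]),'-y16',f(p-16*R[:,1]))
kn=O+H@np.array([55.2,-45,132.3]); print('knob',f(kn), 'tip',f(O+H@np.array([43.3,-45,131.3])))
"
```

```text
tcp [[321.0, 297.0]] grip [[312.0, 275.0]] body [[283.0, 202.0]] +y16 [[347.0, 292.0]] -y16 [[294.0, 301.0]]
knob [[282.0, 321.0]] tip [[263.0, 321.0]]
```

```bash
python3 -c "
from h import *
s,p,R=st()
im,d=env.grab_frame('top'); im2,d2=env.grab_frame('side')
cv2.imwrite('pics/t4.png',np.hstack([cv2.resize(im[130:250,210:330],(480,480),interpolation=cv2.INTER_CUBIC)]))
print(((proj('top',p)-[210,130])*4).round())
P=(cloud('side',d2)-O)@H
# points near fingers: within 60 of TCP
T=H.T@(p-O); L=(P-T)@(H.T@R)  # tool coords
m=(abs(L[...,0])<40)&(abs(L[...,1])<45)&(L[...,2]>-75)&(L[...,2]<15)&(d2>0)
for a,b in((-75,-60),(-60,-45),(-45,-30),(-30,-15),(-15,0),(0,15)):
    k=m&(L[...,2]>=a)&(L[...,2]<b)
    if k.sum(): print(a,b,k.sum(),L[k].min(0).round(1),L[k].max(0).round(1))
"
```

```text
[[320. 217.]]
-60 -45 5 [  5.7  16.7 -55.7] [ 10.3  17.2 -47.5]
-45 -30 23 [ -9.5 -15.9 -43.1] [  8.4  17.4 -30.1]
-30 -15 20 [ -7.8 -16.  -29.9] [  8.   16.9 -24. ]
0 15 303 [-39.3 -38.1   3.9] [30.  22.2 15. ]
```

View pics/t4.png

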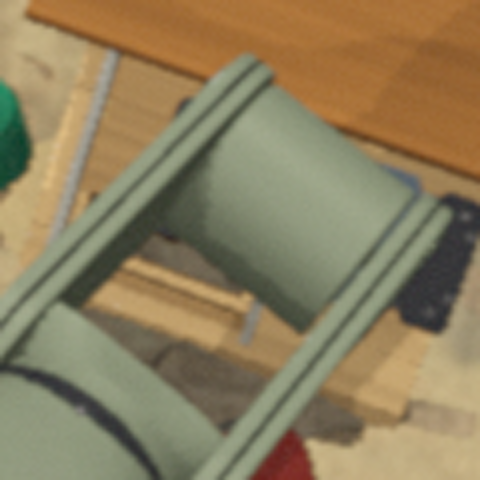

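```bash
python3 -c "
from h import *
s,p,R=st()
im,d=env.grab_frame('side')
a=cv2.resize(im[200:260,240:320],(800,600),interpolation=cv2.INTER_CUBIC)
def q(P): return tuple(int(v) for v in ((proj('side',P)[0]-[240,200]+.5)*10))
for w in(-19,-50,0):
  for t in(-16,16):
    cv2.circle(a,q(p+w*R[:,2]+t*R[:,1]),4,(0,255,0) if w else (0,0,255),-1)
cv2.imwrite('pics/s5.png',a)
P=(cloud('side',d)-p)@R
for v in range(218,234): print(v,[f'{P[v,u,0]:.0f},{P[v,u,1]:.0f},{P[v,u,2]:.0f}' for u in range(276,300,3)])
"
```

```text
218 ['-79,15,-109', '-80,19,-109', '-79,23,-107', '-80,28,-107', '-80,32,-106', '-81,37,-105', '40,10,16', '39,15,17']
219 ['-79,14,-107', '-79,18,-106', '-79,23,-105', '-79,27,-104', '-7,11,-31', '-8,17,-31', '42,9,20', '37,15,17']
220 ['-81,14,-107', '-80,18,-104', '-8,1,-33', '-7,6,-30', '-8,11,-29', '-5,15,-26', '37,9,18', '35,15,17']
221 ['-79,13,-103', '-10,-4,-33', '-7,0,-29', '-4,5,-25', '55,-7,36', '53,-1,35', '33,10,16', '31,15,16']
222 ['-8,-10,-30', '-5,-6,-26', '59,-20,40', '58,-14,40', '53,-7,37', '50,-1,35', '30,10,16', '29,16,16']
223 ['60,-32,41', '60,-27,42', '56,-20,39', '54,-14,39', '53,-8,39', '49,-1,36', '28,10,17', '28,15,18']
224 ['60,-33,44', '56,-26,41', '52,-19,38', '51,-13,38', '47,-7,36', '45,-1,35', '25,10,16', '18,17,10']
225 ['55,-32,41', '55,-26,42', '51,-20,39', '47,-13,37', '44,-7,35', '42,-1,35', '17,11,10', '15,17,10']
226 ['55,-33,43', '51,-26,41', '47,-19,39', '46,-13,38', '46,-8,40', '17,5,12', '13,12,9', '14,17,11']
227 ['51,-32,42', '48,-26,40', '43,-19,36', '43,-14,39', '40,-7,36', '13,6,10', '14,11,13', '11,17,10']
228 ['48,-32,42', '45,-26,40', '44,-20,40', '41,-14,39', '36,-7,35', '13,5,13', '9,11,10', '6,17,8']
229 ['45,-32,41', '44,-26,42', '42,-20,41', '38,-13,38', '35,-7,37', '13,5,15', '11,10,14', '4,17,9']
230 ['42,-32,41', '42,-26,42', '39,-20,40', '36,-13,38', '33,-7,37', '10,4,15', '9,10,15', '3,17,10']
231 ['41,-32,43', '37,-25,40', '35,-19,39', '32,-13,37', '29,-7,36', '10,4,17', '9,9,18', '1,17,10']
232 ['4,-21,7', '4,-16,8', '32,-19,38', '28,-13,36', '22,-6,31', '11,3,20', '8,9,19', '-1,17,11']
233 ['1,-21,6', '3,-16,9', '30,-19,39', '25,-12,35', '21,-6,33', '19,-0,32', '5,9,18', '-4,17,11']
```

View pics/s5.png

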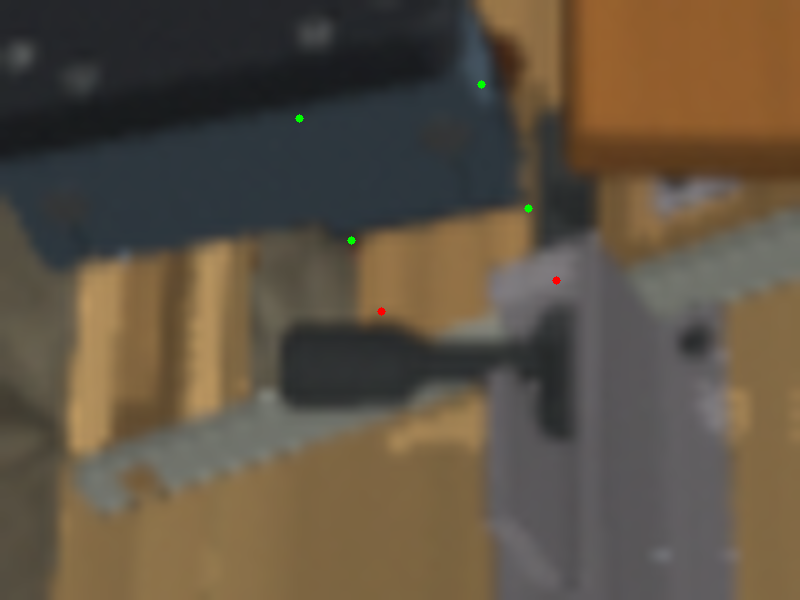

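Here the fingertips end above the knob: both the tips and the palm sit about 25 mm further back than the reported TCP implies (the red dots mark the reported TCP, with nothing there). I'll check this against the top camera before moving.

```bash
python3 -c "
from h import *
s,p,R=st()
for n in('side','top'):
    im,d=env.grab_frame(n); P=(cloud(n,d)-p)@R
    B=(im[...,0].astype(int)-im[...,2]>8)|(im.max(2)<60)
    m=(d>0)&B&(abs(P[...,0])<120)&(abs(P[...,1])<60)&(P[...,2]<-50)&(P[...,2]>-200)
    k=P[m]; print(n,len(k),np.percentile(k,[1,10,50,90,99],axis=0).round(1).tolist())
    for a in range(-200,-50,10):
        q=k[(k[:,2]>=a)&(k[:,2]<a+10)]
        if len(q)>8: print('  z',a,len(q),'x',np.percentile(q[:,0],[2,98]).round(0),'y',np.percentile(q[:,1],[2,98]).round(0))
print(s['qpos'].round(2),s['ee_pos'])
"
```

```text
side 3365 [[-88.9, -35.1, -199.2], [-86.2, -21.2, -187.7], [-50.1, 10.4, -145.8], [12.4, 34.4, -116.1], [76.5, 38.3, -105.6]]
  z -200 295 x [-51.   2.] y [-31.  38.]
  z -190 188 x [-50. -10.] y [-20.  22.]
  z -180 177 x [-50. -34.] y [-20.  23.]
  z -170 170 x [-50. -10.] y [-20.  22.]
  z -160 256 x [-51.   3.] y [-22.  25.]
  z -150 1207 x [-89.  76.] y [-33.  37.]
  z -140 244 x [-89.  74.] y [-35.  38.]
  z -130 359 x [-87.  76.] y [-35.  38.]
  z -120 325 x [-82.  76.] y [-35.  39.]
  z -110 143 x [-81.  76.] y [-35.  38.]
top 232 [[-86.3, -33.9, -148.8], [-84.1, -28.3, -147.2], [-75.1, -6.5, -144.6], [-65.9, 25.6, -142.3], [-60.2, 34.6, -139.5]]
  z -150 227 x [-86. -62.] y [-33.  34.]
[ -22.85   15.39  102.09    6.27   45.74 -108.35] [ 586.63051534 -204.24992405  153.40598147]
```

Both cameras agree. The body is laterally where it should be (±89, ±37), but it and the tips lie about 24 mm further back along the tool axis than stated. I'll use an effective grip offset of 43 mm from the reported TCP.

```bash
python3 -c "
from h import *
s,p,R=st(); go(ang(44,65,-45,R,70),ang(44,65,-45,R,43))"
```

```text
t 12.5 tcpH [ 75.8 -44.5 153.4] toolzH [ 0.301  0.002 -0.954] F [-0.3  0.4  0.1] w 0.3
[72.1, -44.8, 65.0] -> [-0.0005, -0.0302, 0.0831] 88.0
[64.0, -44.9, 90.8] -> [-0.0005, -0.0301, 0.0561] 64.0
```

```bash
python3 -m pendant '[{"xyz":[0,-0.015,0],"roll":0,"jaw":0.6},{"xyz":[0,-0.03,0],"roll":0,"jaw":0.6},{"xyz":[0,-0.03,0.01],"roll":0,"jaw":0.6},{"xyz":[0,-0.03,0.03],"roll":0,"jaw":0.6},{"xyz":[0,-0.03,0.056],"roll":0,"jaw":0.6},{"xyz":[0,-0.03,0.056],"roll":0,"jaw":1},{"xyz":[0,-0.03,0.056],"roll":0,"jaw":1},{"xyz":[0,-0.03,0.056],"roll":0,"jaw":1}]' 30; python3 -c "
from h import *
s,p,R=st(); go(*[ang(44,d,-45,R,43) for d in (65,55,45,35,25,15,8,2)])"
```

```text
time_s: 13.5
ee_pos: [575.7, -202.8, 92.3]
ee_rot: [162.3, -0.1, 81.8]
force: [0.4, -0.9, -1.4]
gripper_width: 15.0
t 13.5 tcpH [ 64.9 -44.6  92.3] toolzH [ 0.303  0.002 -0.953] F [ 0.5 -0.8 -1.4] w 15.0
[64.1, -44.9, 90.8] -> [-0.0003, -0.0012, 0.0012] 2.0
[64.1, -44.9, 98.5] -> [-0.0003, 0.0011, -0.0062] 6.0
[65.4, -44.9, 106.0] -> [-0.0003, 0.0046, -0.0129] 14.0
[68.1, -44.9, 113.2] -> [-0.0003, 0.0094, -0.019] 21.0
[71.9, -44.9, 119.9] -> [-0.0003, 0.015, -0.0242] 28.0
[76.8, -44.9, 125.7] -> [-0.0003, 0.0214, -0.0282] 35.0
[80.9, -44.9, 129.3] -> [-0.0003, 0.0264, -0.0304] 40.0
[84.6, -44.9, 131.9] -> [-0.0002, 0.0308, -0.0318] 44.0
```

```bash
python3 -m pendant '[{"xyz":[0,0,0],"roll":0,"jaw":1},{"xyz":[0,0.001,-0.006],"roll":0,"jaw":1},{"xyz":[0,0.0046,-0.013],"roll":0,"jaw":1},{"xyz":[0,0.0094,-0.019],"roll":0,"jaw":1},{"xyz":[0,0.015,-0.024],"roll":0,"jaw":1},{"xyz":[0,0.0214,-0.028],"roll":0,"jaw":1},{"xyz":[0,0.0264,-0.0304],"roll":0,"jaw":1},{"xyz":[0,0.031,-0.0318],"roll":0,"jaw":1}]' 30; python3 -c "
from h import *
s,p,R=st(); go(ang(44,2,-45,R,43),ang(44,2,-95,R,43),ang(44,2,-98,R,43))"
```

```text
time_s: 14.5
ee_pos: [591.1, -204.4, 129.8]
ee_rot: [162.9, -0.2, 81.8]
force: [-10.7, 0.5, -0.3]
gripper_width: 14.9
t 14.5 tcpH [ 80.4 -44.  129.8] toolzH [ 0.293  0.003 -0.956] F [-10.6  -1.1  -0.3] w 14.9
[84.2, -44.9, 131.8] -> [-0.0009, 0.0042, -0.0008] 4.0
[84.2, -94.9, 131.8] -> [-0.0509, 0.0043, -0.001] 51.0
[84.2, -97.9, 131.8] -> [-0.0539, 0.0043, -0.001] 54.0
```

The handle is held up (width 14.9) and pressing lightly on its stop. Now I'll draw the bolt back and release it.

```bash
python3 -m pendant '[{"xyz":[-0.006,-0.002,0],"roll":0,"jaw":1},{"xyz":[-0.015,-0.002,0],"roll":0,"jaw":1},{"xyz":[-0.025,-0.002,0],"roll":0,"jaw":1},{"xyz":[-0.035,-0.002,0],"roll":0,"jaw":1},{"xyz":[-0.045,-0.002,0],"roll":0,"jaw":1},{"xyz":[-0.052,-0.002,0],"roll":0,"jaw":1},{"xyz":[-0.053,-0.002,0],"roll":0,"jaw":1},{"xyz":[-0.053,-0.002,0],"roll":0,"jaw":1}]' 30; python3 -c "
from h import *
s,p,R=st(); go(ang(44,2,-95,R,43),ang(44,60,-95,R,43))"
```

```text
time_s: 15.5
ee_pos: [585.3, -254.5, 130.8]
ee_rot: [162.5, -0.5, 81.8]
force: [-1.3, 11.8, 1.6]
gripper_width: 15.3
t 15.5 tcpH [ 81.8 -94.4 130.8] toolzH [ 0.3    0.008 -0.954] F [-3.  11.5  1.6] w 15.3
[84.5, -94.7, 131.9] -> [-0.0003, 0.0029, -0.0002] 3.0
[63.8, -94.7, 94.6] -> [-0.0006, -0.028, 0.0291] 40.0
```

```bash
python3 -m pendant '[{"xyz":[0,-0.005,0.0015],"roll":0,"jaw":1},{"xyz":[0,-0.010,0.0035],"roll":0,"jaw":1},{"xyz":[0,-0.0165,0.008],"roll":0,"jaw":1},{"xyz":[0,-0.022,0.013],"roll":0,"jaw":1},{"xyz":[0,-0.0265,0.0195],"roll":0,"jaw":1},{"xyz":[0,-0.029,0.027],"roll":0,"jaw":1},{"xyz":[0,-0.029,0.029],"roll":0,"jaw":0.6},{"xyz":[0,-0.029,0.029],"roll":0,"jaw":0.6}]' 30; python3 -c "
from h import *
s,p,R=st(); 
g=lambda q,h,y,off,dx=0:((np.array([.866*(55+q)-.5*h+dx,y,60+.5*(55+q)+.866*h])+off*(H.T@R[:,2])).round(1).tolist())
go(g(43,37,45.5,110),g(43,40,45.5,-70),g(43,40,45.5,43),g(0,40,45.5,43))"
```

```text
time_s: 16.5
ee_pos: [568.6, -256.2, 95.4]
ee_rot: [162.2, -0.0, 81.8]
force: [0.2, 0.6, 0.6]
gripper_width: 32.0
t 16.5 tcpH [ 65.5 -98.5  95.4] toolzH [ 0.306 -0.    -0.952] F [0.2 0.7 0.6] w 32.0
[100.0, 45.5, 36.3] -> [0.144, 0.0146, 0.0668] 159.0
[43.4, 45.5, 210.3] -> [0.144, 0.014, -0.1161] 186.0
[78.0, 45.5, 102.7] -> [0.144, 0.014, -0.0031] 145.0
[40.8, 45.5, 81.2] -> [0.144, -0.028, 0.006] 147.0
```

```bash
python3 -m pendant '[{"xyz":[0,0,-0.05],"roll":0,"jaw":0.5},{"xyz":[0,0,-0.10],"roll":0,"jaw":0.5},{"xyz":[0.04,0.007,-0.116],"roll":0,"jaw":0.5},{"xyz":[0.09,0.014,-0.116],"roll":0,"jaw":0.5},{"xyz":[0.144,0.014,-0.116],"roll":0,"jaw":0.5},{"xyz":[0.144,0.014,-0.09],"roll":0,"jaw":0.5},{"xyz":[0.144,0.014,-0.09],"roll":0,"jaw":0.5},{"xyz":[0.144,0.014,-0.09],"roll":0,"jaw":0.5}]' 30; python3 -c "
from h import *
s,p,R=st()
g=lambda q,h,y,off,dx=0:((np.array([.866*(55+q)-.5*h+dx,y,60+.5*(55+q)+.866*h])+off*(H.T@R[:,2])).round(1).tolist())
go(g(43,40,45.5,43),g(0,40,45.5,43))
im,d=env.grab_frame('side'); cv2.imwrite('pics/s6.png',cv2.resize(im[130:330,180:430],None,fx=3,fy=3,interpolation=cv2.INTER_CUBIC))
Q=(cloud('side',d)-O)@H; hh=-.5*Q[...,0]+.866*(Q[...,2]-60); ss=.866*Q[...,0]+.5*(Q[...,2]-60)
k=(abs(Q[...,1]+90)<25)&(hh>20)&(hh<75)&(ss<105)&(ss>60)&(Q[...,0]<85); print('knob',k.sum(),'s',np.percentile(ss[k],[3,50,97]).round(1),'h',np.percentile(hh[k],[3,50,97]).round(1),'y',np.percentile(Q[...,1][k],[3,50,97]).round(1))
"
```

```text
time_s: 17.5
ee_pos: [574.4, -111.6, 185.3]
ee_rot: [162.3, -0.1, 81.7]
force: [-0.7, 0.0, 0.0]
gripper_width: 46.0
t 17.5 tcpH [ 50.7  45.5 185.3] toolzH [ 0.304  0.001 -0.953] F [-0.7 -0.1  0. ] w 46.0
[77.9, 45.6, 102.7] -> [0.0, 0.0008, 0.087] 87.0
[40.7, 45.6, 81.2] -> [-0.0001, -0.0411, 0.0962] 105.0
knob 157 s [ 76.9  89.4 103.9] h [27.9 38.2 45.8] y [-101.   -96.5  -88.5]
```

View pics/s6.png

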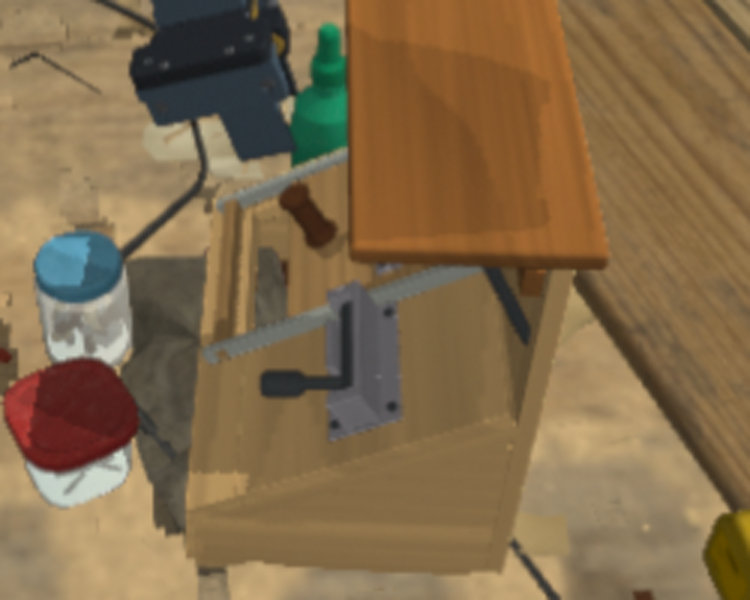

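The bolt is drawn back with its handle dropped in the rear notch: knob at (280,383), h and s as at the start, y shifted by 49 mm. The hatch knob is at (310,215). Next I'll grip it.

```bash
python3 -m pendant '[{"xyz":[0,0,0.045],"roll":0,"jaw":0.5},{"xyz":[0,0,0.075],"roll":0,"jaw":0.5},{"xyz":[0,0,0.087],"roll":0,"jaw":0.5},{"xyz":[0,0,0.087],"roll":0,"jaw":1},{"xyz":[0,0,0.087],"roll":0,"jaw":1},{"xyz":[0,0,0.087],"roll":0,"jaw":1},{"xyz":[0,0,0.087],"roll":0,"jaw":1},{"xyz":[0,0,0.087],"roll":0,"jaw":1}]' 30; python3 -c "
from h import *
s,p,R=st()
g=lambda q,h,y,off,dx=0:((np.array([.866*(55+q)-.5*h+dx,y,60+.5*(55+q)+.866*h])+off*(H.T@R[:,2])).round(1).tolist())
go(g(43,40,45.5,43),g(0,40,45.5,43),g(-3,40,45.5,43))"
```

```text
time_s: 18.55
ee_pos: [600.3, -113.7, 102.6]
ee_rot: [162.3, -0.2, 81.8]
force: [-2.2, 3.9, 6.3]
gripper_width: 18.3
t 18.55 tcpH [ 76.6  47.1 102.6] toolzH [ 0.304  0.003 -0.953] F [-2.7  3.6  6.3] w 18.3
[77.9, 45.6, 102.7] -> [-0.0015, 0.0013, 0.0003] 2.0
[40.7, 45.6, 81.2] -> [-0.0015, -0.0407, 0.0095] 42.0
[38.1, 45.6, 79.7] -> [-0.0016, -0.0437, 0.0102] 45.0
```

```bash
python3 -m pendant '[{"xyz":[0,-0.008,0.0018],"roll":0,"jaw":1},{"xyz":[0,-0.016,0.0036],"roll":0,"jaw":1},{"xyz":[0,-0.024,0.0053],"roll":0,"jaw":1},{"xyz":[0,-0.032,0.007],"roll":0,"jaw":1},{"xyz":[0,-0.040,0.0087],"roll":0,"jaw":1},{"xyz":[0,-0.043,0.0094],"roll":0,"jaw":1},{"xyz":[0,-0.045,0.0098],"roll":0,"jaw":1},{"xyz":[0,-0.045,0.0098],"roll":0,"jaw":1}]' 30; python3 -c "
from h import *
s,p,R=st()
g=lambda q,h,y,off,dx=0:((np.array([.866*(55+q)-.5*h+dx,y,60+.5*(55+q)+.866*h])+off*(H.T@R[:,2])).round(1).tolist())
go(g(0,40,45.5,43),g(-5,40,45.5,43))"
```

```text
time_s: 19.55
ee_pos: [566.3, -108.9, 82.7]
ee_rot: [161.6, -0.1, 81.8]
force: [6.4, 4.6, 8.3]
gripper_width: 18.2
t 19.55 tcpH [42.3 47.  82.7] toolzH [ 0.315  0.002 -0.949] F [5.7 5.5 8.3] w 18.2
[41.2, 45.6, 81.3] -> [-0.0014, -0.0015, 0.001] 2.0
[36.9, 45.6, 78.8] -> [-0.0014, -0.0063, 0.002] 7.0
```

```bash
python3 -m pendant '[{"xyz":[0,-0.002,0.0004],"roll":0,"jaw":1},{"xyz":[0,-0.004,0.0009],"roll":0,"jaw":1},{"xyz":[0,-0.006,0.0013],"roll":0,"jaw":1},{"xyz":[0,-0.008,0.0017],"roll":0,"jaw":1},{"xyz":[0,-0.008,0.0017],"roll":0,"jaw":1},{"xyz":[0,-0.008,0.0017],"roll":0,"jaw":1},{"xyz":[0,-0.008,0.0017],"roll":0,"jaw":1},{"xyz":[0,-0.008,0.0017],"roll":0,"jaw":1}]' 40; python3 -c "
from h import *
go([41.2,45.6,81.3])"
```

```text
time_s: 20.55
ee_pos: [566.7, -109.0, 82.9]
ee_rot: [160.7, -0.1, 81.7]
force: [18.0, 5.7, 10.8]
gripper_width: 18.2
t 20.55 tcpH [42.7 46.9 82.9] toolzH [ 0.331  0.001 -0.944] F [17.   8.2 10.8] w 18.2
[41.2, 45.6, 81.3] -> [-0.0013, -0.0019, 0.001] 3.0
```

The hatch is on its stop: no more travel, and the force has risen to 17 N. I'll release it and retreat.

```bash
python3 -m pendant '[{"xyz":[0,0.006,-0.001],"roll":0,"jaw":1},{"xyz":[0,0.006,-0.001],"roll":0,"jaw":0.55},{"xyz":[0,0.006,-0.001],"roll":0,"jaw":0.55},{"xyz":[0,0.006,-0.001],"roll":0,"jaw":0.55},{"xyz":[0,0.006,-0.03],"roll":0,"jaw":0.55},{"xyz":[0,0.006,-0.08],"roll":0,"jaw":0.55},{"xyz":[-0.03,0.012,-0.11],"roll":0,"jaw":0.55},{"xyz":[-0.07,0.018,-0.12],"roll":0,"jaw":0.55}]' 30; python3 -c "
from h import *
s,p,R=st(); go(ang(44,65,-97,R,-40),ang(44,65,-96,R,43))
im,d=env.grab_frame('side')
Q=(cloud('side',d)-O)@H; hh=-.5*Q[...,0]+.866*(Q[...,2]-60); ss=.866*Q[...,0]+.5*(Q[...,2]-60); hsv=cv2.cvtColor(im,cv2.COLOR_BGR2HSV)
k=(hsv[...,0]<16)&(hsv[...,2]<110)&(abs(Q[...,1]-46)<20)&(hh>15)&(hh<60)&(ss>20)&(ss<150)
print('  hatchknob',k.sum(),'s',np.percentile(ss[k],[3,50,97]).round(1),'h',np.percentile(hh[k],[3,50,97]).round(1))
"
```

```text
time_s: 21.55
ee_pos: [524.4, -174.6, 196.1]
ee_rot: [162.3, -0.1, 81.9]
force: [-0.0, -0.3, -0.1]
gripper_width: 41.1
t 21.55 tcpH [ 10.2 -24.  196.1] toolzH [ 0.305  0.002 -0.952] F [ 0.  -0.3 -0.1] w 41.1
[38.9, -97.1, 169.9] -> [-0.0731, 0.0193, 0.0336] 83.0
[64.2, -95.9, 90.8] -> [-0.0721, 0.0193, 0.1167] 138.0
  hatchknob 167 s [49.  58.2 64.9] h [15.4 38.6 52.4]
```

```bash
python3 -m pendant '[{"xyz":[-0.04,0.012,0.01],"roll":0,"jaw":0.6},{"xyz":[-0.072,0.019,0.033],"roll":0,"jaw":0.6},{"xyz":[-0.072,0.019,0.075],"roll":0,"jaw":0.6},{"xyz":[-0.072,0.019,0.105],"roll":0,"jaw":0.6},{"xyz":[-0.072,0.019,0.117],"roll":0,"jaw":0.6},{"xyz":[-0.072,0.019,0.117],"roll":0,"jaw":1},{"xyz":[-0.072,0.019,0.117],"roll":0,"jaw":1},{"xyz":[-0.072,0.019,0.117],"roll":0,"jaw":1}]' 30; python3 -c "
from h import *
s,p,R=st(); go(*[ang(44,d,-95,R,43) for d in (65,55,45,35,25,15,8,2)])"
```

```text
time_s: 22.6
ee_pos: [567.5, -251.7, 89.3]
ee_rot: [162.3, -0.2, 81.8]
force: [2.2, 5.7, -0.0]
gripper_width: 15.3
t 22.6 tcpH [ 63.7 -94.1  89.3] toolzH [ 0.303  0.004 -0.953] F [ 1.4  5.9 -0. ] w 15.3
[64.1, -94.8, 90.8] -> [-0.0007, 0.0008, -0.0013] 2.0
[64.1, -94.8, 98.5] -> [-0.0006, 0.0031, -0.0087] 9.0
[65.4, -94.8, 106.0] -> [-0.0006, 0.0066, -0.0154] 17.0
[68.1, -94.8, 113.2] -> [-0.0006, 0.0114, -0.0214] 24.0
[71.9, -94.8, 119.9] -> [-0.0005, 0.0171, -0.0267] 32.0
[76.8, -94.8, 125.7] -> [-0.0005, 0.0235, -0.0307] 39.0
[80.9, -94.8, 129.3] -> [-0.0005, 0.0285, -0.0329] 44.0
[84.6, -94.8, 131.9] -> [-0.0005, 0.0328, -0.0343] 47.0
```

```bash
python3 -m pendant '[{"xyz":[0,0.001,-0.001],"roll":0,"jaw":1},{"xyz":[0,0.003,-0.0085],"roll":0,"jaw":1},{"xyz":[0,0.0065,-0.0155],"roll":0,"jaw":1},{"xyz":[0,0.0114,-0.0215],"roll":0,"jaw":1},{"xyz":[0,0.017,-0.0267],"roll":0,"jaw":1},{"xyz":[0,0.0235,-0.0307],"roll":0,"jaw":1},{"xyz":[0,0.0285,-0.033],"roll":0,"jaw":1},{"xyz":[0,0.031,-0.0343],"roll":0,"jaw":1}]' 30; python3 -c "
from h import *
s,p,R=st(); go(ang(44,2,-95,R,43),ang(44,2,-45,R,43))"
```

```text
time_s: 23.6
ee_pos: [582.9, -253.8, 128.6]
ee_rot: [162.9, -0.3, 81.8]
force: [-3.3, 6.0, -6.7]
gripper_width: 15.3
t 23.6 tcpH [ 79.3 -94.  128.6] toolzH [ 0.295  0.005 -0.956] F [-4.1  5.5 -6.7] w 15.3
[84.2, -94.8, 131.8] -> [-0.0007, 0.0056, -0.0017] 6.0
[84.2, -44.8, 131.8] -> [0.0493, 0.0056, -0.0014] 50.0
```

```bash
python3 -m pendant '[{"xyz":[0.006,0,0],"roll":0,"jaw":1},{"xyz":[0.015,0,0],"roll":0,"jaw":1},{"xyz":[0.025,0,0],"roll":0,"jaw":1},{"xyz":[0.035,0,0],"roll":0,"jaw":1},{"xyz":[0.045,0,0],"roll":0,"jaw":1},{"xyz":[0.052,0,0],"roll":0,"jaw":1},{"xyz":[0.054,0,0],"roll":0,"jaw":1},{"xyz":[0.054,0,0],"roll":0,"jaw":1}]' 30; python3 -c "
from h import *
s,p,R=st(); go(ang(44,2,-45,R,43),ang(44,60,-45,R,43))"
```

```text
time_s: 24.6
ee_pos: [591.5, -204.1, 129.7]
ee_rot: [162.6, 0.1, 81.8]
force: [-7.2, -5.6, -4.5]
gripper_width: 14.8
t 24.6 tcpH [ 80.8 -43.6 129.7] toolzH [ 0.299 -0.001 -0.954] F [-6.3 -6.6 -4.5] w 14.8
[84.4, -45.1, 131.9] -> [-0.0015, 0.0041, -0.001] 5.0
[63.7, -45.1, 94.6] -> [-0.0014, -0.0268, 0.0284] 39.0
```

The bolt is home, at the same y as at the start and pressing on its stop. Now I'll lower the handle and release it.

```bash
python3 -m pendant '[{"xyz":[0,-0.005,0.0015],"roll":0,"jaw":1},{"xyz":[0,-0.010,0.0035],"roll":0,"jaw":1},{"xyz":[0,-0.0165,0.008],"roll":0,"jaw":1},{"xyz":[0,-0.022,0.013],"roll":0,"jaw":1},{"xyz":[0,-0.0262,0.0195],"roll":0,"jaw":1},{"xyz":[0,-0.0275,0.027],"roll":0,"jaw":1},{"xyz":[-0.001,-0.0275,0.029],"roll":0,"jaw":0.6},{"xyz":[-0.001,-0.0275,0.029],"roll":0,"jaw":0.6}]' 30; python3 -m pendant '[{"xyz":[0,0,0],"roll":0,"jaw":0.5},{"xyz":[0,0,0],"roll":0,"jaw":0.5},{"xyz":[0,0,-0.03],"roll":0,"jaw":0.5},{"xyz":[0,0,-0.07],"roll":0,"jaw":0.5},{"xyz":[0,0,-0.12],"roll":0,"jaw":0.5},{"xyz":[0.05,0,-0.15],"roll":0,"jaw":0.5},{"xyz":[0.10,-0.01,-0.17],"roll":0,"jaw":0.5},{"xyz":[0.15,-0.02,-0.19],"roll":0,"jaw":0.5}]' 30; python3 -c "
from h import *
go()
im,d=env.grab_frame('side'); cv2.imwrite('pics/s7.png',cv2.resize(im[130:330,180:430],None,fx=3,fy=3,interpolation=cv2.INTER_CUBIC))
Q=(cloud('side',d)-O)@H; hh=-.5*Q[...,0]+.866*(Q[...,2]-60); ss=.866*Q[...,0]+.5*(Q[...,2]-60); hsv=cv2.cvtColor(im,cv2.COLOR_BGR2HSV)
k=(abs(Q[...,1]+45)<20)&(abs(Q[...,0]-55)<40)&(hh>20)&(ss<105); print('knob',k.sum(),'s',np.percentile(ss[k],[3,50,97]).round(1),'h',np.percentile(hh[k],[3,50,97]).round(1),'y',np.percentile(Q[...,1][k],[3,50,97]).round(1))
k=(hsv[...,0]<16)&(hsv[...,2]<110)&(abs(Q[...,1]-46)<20)&(hh>15)&(hh<60)&(ss>20)&(ss<150)
print('  hatchknob',k.sum(),'s',np.percentile(ss[k],[3,50,97]).round(1))"
```

```text
time_s: 25.6
ee_pos: [577.2, -200.8, 95.2]
ee_rot: [162.3, -0.1, 81.8]
force: [-0.1, -0.1, -0.2]
gripper_width: 32.2
time_s: 26.6
ee_pos: [521.6, -40.3, 270.6]
ee_rot: [162.4, -0.2, 81.7]
force: [0.4, 0.2, -0.3]
gripper_width: 45.5
t 26.6 tcpH [-11.8 108.5 270.6] toolzH [ 0.303  0.002 -0.953] F [ 0.3  0.2 -0.3] w 45.5
knob 134 s [ 76.4  88.6 103.7] h [28.5 38.7 46.1] y [-51.1 -46.9 -40.2]
  hatchknob 172 s [48.6 58.1 64.9]
```

View pics/s7.png

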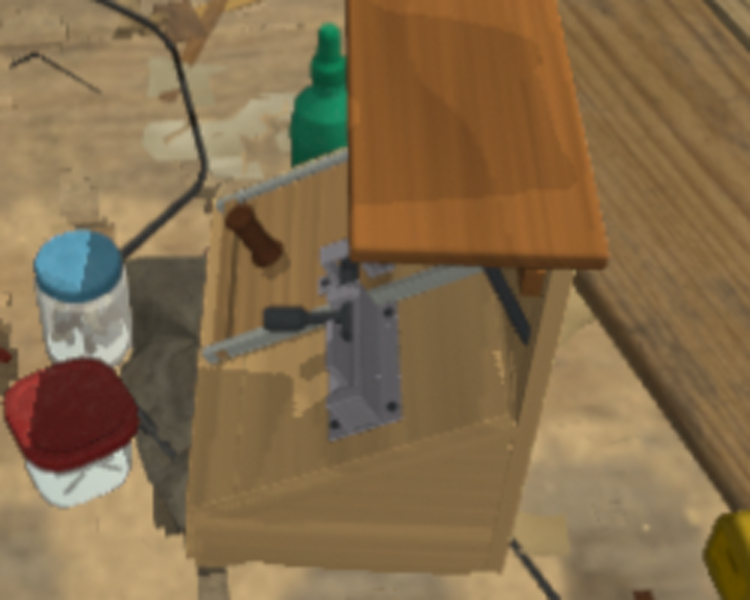

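The hatch is shut flush with its knob at (252,235), the rod runs through the staple at (345,270), and the handle is dropped at (290,318) with measurements matching the start. The bystanders are untouched and the gripper is clear, so I'm handing in.

```bash
python3 -c "
from workcell import env
print(env.job_done())"
```

```text
the job is handed in; nothing more can be done
None
```

The job is done and handed in at about 26.7 s of the 54 s allowed. I drew the bolt back and dropped its handle in the rear notch. Then I slid the hatch shut, shot the bolt home through the staple and dropped the handle in the first notch. No verdict was reported.

**Last checks:**
- **Bolt and handle:** the bolt knob measures within about 1 mm of its starting reading (fully shot, dropped), and the rod shows through the staple.
- **Hatch:** it stopped moving while the pull rose to 17 N, and the knob had moved about 40 mm down-slope. The camera puts its visible centre at 57–58 mm up-slope against the stated 55. I put that difference down to seeing only part of the knob, because its lower-bias edge and the force both agree with the stop.
- **Robot and bystanders:** the gripper is open, clear, and reads near zero force. The jar, tub and bottle look unmoved in the final picture; I did not measure them again.

**What did not go to plan:**
- **Tilt:** the moves cannot command a tilt, so I got about 17.6° by repeatedly commanding poses beyond the arm's reach. This is less than the 30° of the slope, but it cleared the canopy.
- **First grasp:** it closed on nothing. The cameras showed the fingertips about 24 mm short of the reported tool point along the tool axis. I corrected for that and the later grasps held.

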